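# Stack the job trays toe under catch

### The arm

A 6-joint arm with a two-finger parallel gripper is mounted at the origin on the work surface. World frame = base frame: x ahead of the robot, y to its left, z up, the work surface at z = 0. Lengths are in m, angles in degrees, forces in N, time in s.
With the tool pointing down it reaches from about 0.25 to 0.725 m from the base axis. Payload 9.7 kg.
Tool frame: the origin (TCP) lies midway between the tips of the shut fingers; the grasp point (between the pads) lies bot.grasp_offset behind it (bot.grasp_offset is the distance from the TCP to the grasp point, in m); x points along the fingers, y is the direction in which the jaws open and shut, and the axes are right-handed (so a half turn about x gives the same grasp; the last joint's range is limited). The gripper opens to 85 mm and grips with 20 to 120 N. Pads are 22 mm wide; open, the fingers measure 114 mm over their backs; the gripper's body (76 mm by 85 mm) begins 54 mm behind the grasp point. The pads swing forward as they close: fully open they stand 13 mm farther back than shut.
Start: joints at [74.828, 4.979, 10.078, 95.1, 0, 90], TCP at [0.144, 0.531, 0.231] pointing down, gripper open.
Joint ranges: [-179.16, 179.16], [-48.56, 103.87], [-65.8, 70.77], [-126.05, 130.52], [-82.76, 87.17], [-180, 180]. Speed limits (degrees/s): [127.2, 127.2, 147.25, 180, 180, 180].

### API

Orientations are given as [roll, pitch, yaw] about the fixed x, y, z axes, in that order (R = Rz(yaw) Ry(pitch) Rx(roll)).
In Python, from workcell import status, camera, bot gives the robot as it stands.
- The arm moves only by the shell command python3 -m jog 'ROWS' [OPENING] [FORCE]. ROWS is text: rows parted by semicolons, each of 4 numbers parted by spaces: the shift along the tool's x, y, z in mm, then the turn about the tool's x in degrees. A call has exactly 8 rows; each row is the pose to reach, as a shift and turn from the pose commanded when the call began, along the tool's axes at that moment; what a row does not reach only later rows make up. A row lasts 1/8 s, in which the tool goes at most 62.5 mm and 10.7 degrees, less where a joint would pass 70% of its speed; a pose out of reach is approached as far as the arm can. A call with a gripper value outside its range is refused whole. OPENING is the opening, from 0 (shut) to 1 (fully open), set as the call begins (- or left out, the last holds). The fingers move at their own pace and stop on an object; FORCE is the grip in N (left out, the last holds). Time passes only in rows, so rows that repeat a pose let the fingers close, or fill a call up. It gives the time, the measured TCP pose, the force and the opening at its end, in the units of the state.
- status.get_obs(): the state, without advancing time (a new reading comes with each control period).
- camera(name): name is "scene" or "top"; returns a dict with "color" (384x512x3 uint8, red, green, blue), "vfov" (degrees; the focal length in pixels is half the picture's height over the tangent of half this angle, whatever the lens; pixels are square), "cx", "cy" (the principal point, pixels), "rvec" (rotation vector, rad) and "tvec" (3), from world to camera coordinates, as OpenCV has them. Camera axes: x right, y down, z forward; pixel columns grow to the right and rows downward; lengths in m; the calibration is good to about 2 mm. A picture is of the moment at which its call begins. There is no depth.
- bot.job_done(): hands the job in, once; it reports no verdict.
The state is a dict: "time": time; "q": joint angles; "qd": joint speeds; "joint_efforts": joint torques, N m; "ee_pos": TCP position; "tcp_rot": TCP orientation; "wrist_force": force on the tool from outside, world axes, zero at the start; "torque": the same for the moment, N m; "opening": finger opening in m.
Only numpy, scipy, OpenCV 4.12 (cv2) and the standard library are available. Lean on these libraries where they do the work, as an engineer would, in place of code of your own. Each camera call takes 0.05 s, during which the arm holds its last target. There are 200 camera calls.

### The job

Stack the two loose job trays on the one that is screwed to the bench: first the tray with the finned aluminium control unit, then the tray with the bare green board on top of it. Turn each tray end for end to the one below it, tuck its toe under the catch bar below and let its other end down gently behind the turned-up lip, so that every tray lies flat, straight in line and locked in. Do not force, drop or tip the trays, and leave everything else on the bench where it is.

Things in the scene. Friction and masses are not known exactly. Their poses are not given: they have to be found in the camera images.
- bottom_tray: Lowest tray, screwed to the bench, holding two rows of black relays. Grey plastic; body 160 long (x), 64 wide (y), rim 42 high, plain walls 4 thick. Origin: centre of the body's underside; x along the tray, z up. +x end: toe (bottom) and pull lip (top). -x end: deck and catch (top). All three trays have the same shape, origin and axes; points give the details (tray frame, mm).
- bottom_tray_toe (a point): Tip of bottom_tray's toe, lower edge, mid-width: (94, 0, 0). The toe is a tongue 34 wide and 6 thick (z = 0 to 6), its underside level with the tray's, that sticks out 14 past the body's +x end.
- bottom_tray_catch (a point): Foot of bottom_tray's back stop: (-80, 0, 42). Here the top is a flat deck (x = -80 to -50, full width, z = 42). Over it runs the catch bar (x = -80 to -69, z = 50 to 57) on two side posts, so a slot 40 wide and 8 high opens towards +x, 11 deep, closed behind by the back stop (face x = -80, outer face -85, top z = 57).
- bottom_tray_lip (a point): Inner foot of the turned-up edge on bottom_tray's pull lip: (96, 0, 42). The pull lip is 64 wide, flush with the rim (top z = 42), from the body out to x = 101; its turned-up edge fills x = 96 to 101, z = 42 to 50, full width.
- unit_tray: Loose tray holding a closed, finned aluminium control unit with a black connector (fixed in foam, below the rim). Shape, origin and axes as bottom_tray. 0.32 to 0.5 kg, balanced within 6 mm of mid-length: grip it there, across its 64 width, from above. Locked on another tray it lies flat on that rim, turned end for end, origin 14 to 16 mm to +x of the lower tray's origin, 42 above it.
- unit_tray_toe (a point): Tip of unit_tray's toe, lower edge: (94, 0, 0) in unit_tray. Locked, it lies under the catch bar below, 0 to 2 mm from the back stop, and the tray's other end is on the pull lip inside the turned-up edge. That edge bars a level tray: the toe goes in from the deck with the other end raised 3 to 5 degrees, until it meets the back stop; then that end is let down.
- board_tray: Loose tray holding a bare green circuit board with a grey connector and three capacitors (fixed in foam, below the rim). Shape, origin and axes as bottom_tray; it locks on unit_tray just as that does on bottom_tray. 0.25 to 0.4 kg, balanced within 6 mm of mid-length: grip it there, across its 64 width, from above.
- board_tray_toe (a point): Tip of board_tray's toe, lower edge: (94, 0, 0) in board_tray's frame.
- meter: Hand multimeter, black with a dull yellow jacket, 156 x 80, 41 high, lying; origin under its centre. Bystander: to be left alone.
- solder_reel: Aluminium reel, 58 across, 46 high, standing on a flange; origin under its centre. Bystander: to be left alone.
- spare_unit: Another finned control unit, 120 x 50, 22 high, lying on the bench without a tray; origin under its centre. Bystander: to be left alone.
- cleaner_can: White and red spray can, 54 across, 165 high; origin under its centre. Bystander: to be left alone.
- flux_jar: Small white jar with a black cap, 52 across, 42 high; origin under its centre. Bystander: to be left alone.
- driver: Screwdriver, 170 long, lying along its x; origin under its middle. Bystander: to be left alone.
- esd_brush: Brush, 170 long, lying along its x; origin under its middle. Bystander: to be left alone.
- tip_cleaner: Black tip-cleaner pot with brass wool, 76 across, 58 high; origin under its centre. Bystander: to be left alone.
Not all that is in view belongs to the job. What is shaped like the bottom_tray but blue or pink is not meant.

How it is judged:
By the outcome, as a careful person would: the job done as asked, in the order asked, and still so for the second after the job is handed in, with the robot touching nothing.
It also fails if it takes over 64 s, if anything falls off the work surface, if the arm or the gripper's body presses on something with over 40 N, if the wrist force passes 120 N, or if a joint passes its speed limit or range.

## Working session

There is one attempt and no reset: what is moved stays moved. The work goes in short steps, Python scripts to look and compute and a shell command to move; the robot and the scene stay as the last step left them, time stands still between calls to the robot, and variables do not carry over. Pictures are saved under pics/ and viewed, about 8 in all and at most 12, crops included, and the job is handed in when it is done.

```bash
mkdir -p pics; ls; python3 - <<'E'
from workcell import status, camera, bot
import cv2,numpy as np
print(status.get_obs(), bot.grasp_offset)
for n in("scene","top"):
    c=camera(n); cv2.imwrite(f"pics/{n}0.png",cv2.cvtColor(c["color"],cv2.COLOR_RGB2BGR))
    print(n,{k:v for k,v in c.items() if k!="color"})
    R=cv2.Rodrigues(np.array(c["rvec"],float))[0]; print("cam pos",-R.T@np.array(c["tvec"]))
a=[cv2.imread(f"pics/{n}0.png") for n in("scene","top")]
E
```

```text
pics
{'time': 0.0, 'q': array([ 7.48269560e+01,  5.01085029e+00,  1.00329561e+01,  9.50989889e+01,
       -1.89041184e-03,  9.00013549e+01]), 'qd': array([-0.08191039, -0.08919948, -0.00160445,  0.00059494,  0.00807521,
       -0.05437658]), 'joint_efforts': array([ 3.46023926e-04, -5.20386565e+01,  4.64803433e+01,  1.63040293e-02,
       -6.54264022e-05, -3.09466778e-06]), 'ee_pos': array([0.14390201, 0.53059802, 0.23057205]), 'tcp_rot': array([ -88.59013313,   89.92309368, -103.76453084]), 'wrist_force': array([-0.4015546 ,  0.5367779 , -0.35913531]), 'torque': array([0.02025267, 0.03709002, 0.00531153]), 'opening': 0.08558117265678267} 0.0187
scene {'vfov': 56.05582099132959, 'cx': 261.664076976192, 'cy': 188.7164084072884, 'rvec': array([ 1.48825512,  2.27388949, -0.69430507]), 'tvec': array([ 0.18223862, -0.32334782,  1.51271863])}
cam pos [1.10752122 0.26552542 1.06253253]
top {'vfov': 43.083495764178906, 'cx': 264.5176384252244, 'cy': 185.33045131522346, 'rvec': array([ 2.20289486, -2.16601502,  0.03134361]), 'tvec': array([0.00819662, 0.44616268, 1.39087181])}
cam pos [ 0.37454508 -0.01634816  1.41177245]
```

View pics/top0.png

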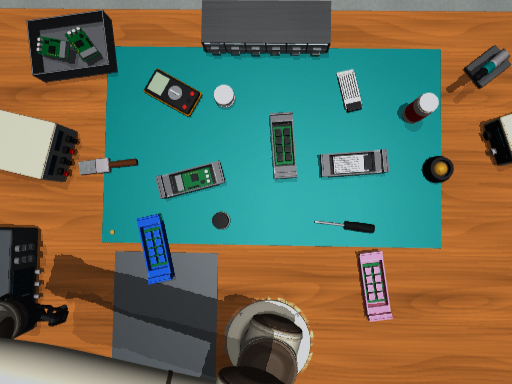

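View pics/scene0.png

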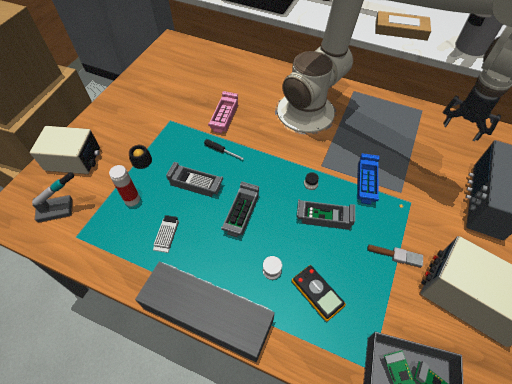

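Top view: the grey trays are at about (283,145) with the relays (bottom_tray), (353,163) with the finned unit (unit_tray) and (191,179) with the green board (board_tray). The blue tray at (155,248) and the pink one at (375,285) are not meant, and neither is the loose finned unit at (349,90), which has no tray. Next I'll enlarge the three trays to confirm them and see which end is which.

```bash
cat > h.py <<'E'
import cv2,numpy as np
from workcell import status,camera,bot
def cal(c):
    f=c["color"].shape[0]/2/np.tan(np.radians(c["vfov"])/2)
    K=np.array([[f,0,c["cx"]],[0,f,c["cy"]],[0,0,1]]);R=cv2.Rodrigues(np.array(c["rvec"],float))[0]
    return K,R,np.array(c["tvec"],float)
def ray(c,uv,z):
    K,R,t=cal(c);uv=np.atleast_2d(uv).astype(float)
    d=np.c_[uv,np.ones(len(uv))]@np.linalg.inv(K).T@R;o=-R.T@t
    return o+d*((z-o[2])/d[:,2])[:,None]
def proj(c,p):
    K,R,t=cal(c);return cv2.projectPoints(np.atleast_2d(np.array(p,float)),R,t,K,None)[0][:,0]
def save(n,im):cv2.imwrite("pics/"+n,cv2.cvtColor(im,cv2.COLOR_RGB2BGR))
def graymask(im):
    hsv=cv2.cvtColor(im,cv2.COLOR_RGB2HSV);return ((hsv[...,1]<120)).astype(np.uint8)*255
E
python3 - <<'E'
from h import *
C={n:camera(n) for n in("scene","top")}
t=C["top"]["color"]
hsv=cv2.cvtColor(t,cv2.COLOR_RGB2HSV)
# teal mat hue
mat=((abs(hsv[...,0].astype(int)-90)<9)&(hsv[...,1]>170)).astype(np.uint8)
fg=cv2.morphologyEx(1-mat,cv2.MORPH_OPEN,np.ones((3,3),np.uint8))
n,l,s,ce=cv2.connectedComponentsWithStats(fg)
for nm,p in(("bottom",(283,145)),("unit",(353,163)),("board",(191,179))):
    x,y=p; w=l[y-8:y+9,x-8:x+9].ravel();k=np.bincount(w[w>0]).argmax()
    m=(l==k).astype(np.uint8);cn=max(cv2.findContours(m,0,1)[0],key=cv2.contourArea)
    r=cv2.minAreaRect(ray(C["top"],cn[:,0],0.042)[:,:2].astype(np.float32)*1000)
    print(nm,s[k],np.round(r[0],1),np.round(r[1],1),round(r[2],1))
out=[]
for n,pts in(("top",[(283,145),(353,163),(191,179)]),("scene",[(241,210),(194,180),(326,213)])):
    out.append(np.hstack([cv2.resize(C[n]["color"][y-38:y+38,x-38:x+38],(264,264),interpolation=cv2.INTER_CUBIC) for x,y in pts]))
save("crop1.png",np.vstack(out))
E
```

```text
bottom [ 270  111   27   68 1555] [560.7 -35. ] [189.4  66.1] 4.9
unit [ 320  149   70   28 1639] [ 512.4 -236.7] [ 68.6 191.4] 5.0
board [ 155  160   70   38 1611] [458.  227.3] [ 69.  190.8] 15.0
```

View pics/crop1.png

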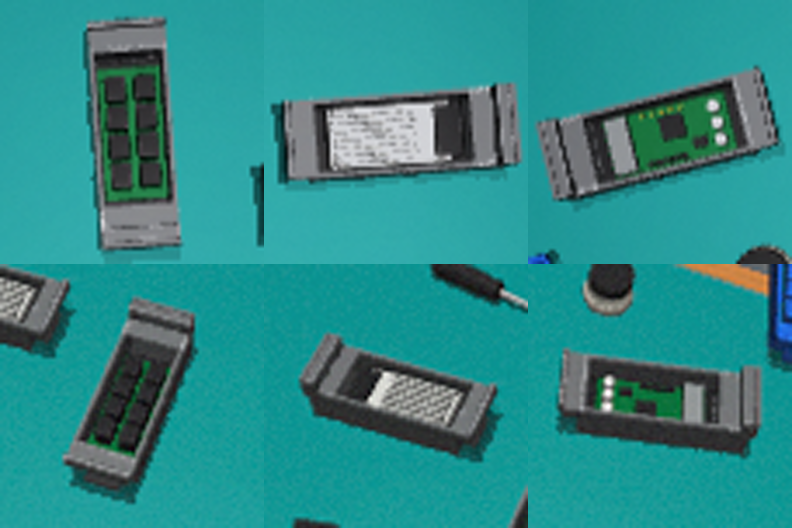

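Relay tray: catch end towards the robot, yaw about 5°. Unit tray: catch at -y, yaw about 95°. Board tray: catch at +y, yaw about -75°. The outline sizes (about 190 x 67 mm) match the trays. I'll move over the unit tray now.

```bash
python3 -m jog '0 -40 35 8;0 -80 70 17;0 -121 105 26;0 -162 140 35;0 -203 175 44;0 -244 210 53;0 -285 245 62;0 -325 280 69.8' 1 40
```

```text
time: 1.2
ee_pos: [0.3295, 0.1422, 0.2314]
tcp_rot: [106.0, 90.0, 20.8]
wrist_force: [0.1, 0.6, -0.9]
opening: 0.0856
```

```bash
python3 -m jog '0 21 56 0;10 42 112 0;20 63 168 0;40 84 224 0;60 105 280 0;80 126 336 0;90 144 385 0;92 151 400 0' 1 40; python3 - <<'E'
from h import *
print(status.get_obs()["q"].round(1))
c=camera("scene")
im=c["color"]; save("s2.png",cv2.resize(im[110:270,120:330],None,fx=3.6,fy=3.6,interpolation=cv2.INTER_CUBIC))
# predicted points of unit tray origin est
for y in(95,):
    a=np.radians(y);R=np.array([[np.cos(a),-np.sin(a)],[np.sin(a),np.cos(a)]])
    for p in((101,32,50),(101,-32,50),(-85,32,57),(-85,-32,57)):
        w=np.r_[R@np.array(p[:2])+[515.1,-242.9],p[2]]/1000
        print(p,(proj(c,w)[0]-[120,110])*3.6)
E
```

```text
time: 2.2
ee_pos: [0.5146, -0.2437, 0.1374]
tcp_rot: [-115.6, 89.9, 159.3]
wrist_force: [-1.3, 0.6, -0.2]
opening: 0.0854
[-25.3   6.9   1.8  85.   -0.   59.8]
(101, 32, 50) [366.67826744 239.76216081]
(101, -32, 50) [341.15480441 291.69813417]
(-85, 32, 57) [190.57781324 186.30998969]
(-85, -32, 57) [160.6927045  235.69791368]
```

View pics/s2.png

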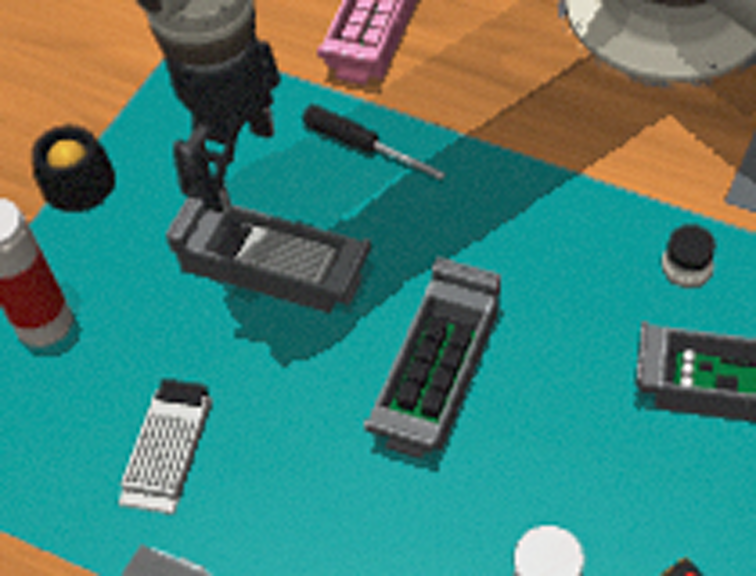

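The unit tray sits where predicted (lip corner at (369,240) against (367,240)), perhaps 3 mm towards +y. I'll descend and grip.

```bash
python3 -m jog '30 0 -3 0;60 0 -3 0;90 0 -3 0;110 0 -3 0;122 0 -3 0;128 0 -3 0;131 0 -3 0;131 0 -3 0' 1 40; python3 -m jog '0 0 0 0;0 0 0 0;0 0 0 0;0 0 0 0;0 0 0 0;0 0 0 0;0 0 0 0;0 0 0 0' 0 40;
```

```text
time: 3.25
ee_pos: [0.5146, -0.2384, 0.0088]
tcp_rot: [61.3, 90.0, -23.6]
wrist_force: [-0.3, -1.0, -0.5]
opening: 0.0854
time: 4.25
ee_pos: [0.5144, -0.2386, 0.009]
tcp_rot: [38.6, 90.0, -46.4]
wrist_force: [-1.7, 0.5, 4.9]
opening: 0.0633
```

```bash
python3 -m jog '-5 0 0 0;-25 0 0 0;-60 0 0 0;-90 10 -15 -8;-105 25 -40 -17;-116 42 -72 -26;-116 58 -102 -35;-116 70 -130 -45'; python3 - <<'E'
from h import *
o=status.get_obs();print(o["q"].round(1),o["ee_pos"],o["tcp_rot"][0]-o["tcp_rot"][2],o["wrist_force"],o["opening"])
E
```

```text
time: 5.25
ee_pos: [0.573, -0.1015, 0.124]
tcp_rot: [-170.2, 90.0, 150.1]
wrist_force: [-0.0, -0.1, -3.5]
opening: 0.0634
[-10.1   8.6   2.1  83.6   0.   29.6] [ 0.57298846 -0.10151596  0.12401404] -320.35876196587515 [-0.0211134  -0.07623384 -3.48982948] 0.06338773506680559
```

```bash
python3 -m jog '0 14 -4 -9;0 30 -8 -18;0 46 -12 -27;0 60 -16 -36;10 69 -18 -43;20 75 -20 -44.9;30 75 -20 -44.9;34 75 -20 -44.9'; python3 - <<'E'
from h import *
o=status.get_obs();print(o["q"].round(1),o["ee_pos"],o["tcp_rot"][0]-o["tcp_rot"][2],o["wrist_force"],o["opening"])
c=camera("top");d=camera("scene")
a=cv2.resize(c["color"][80:200,230:350],(390,390),interpolation=cv2.INTER_CUBIC)
b=cv2.resize(d["color"][140:260,180:300],(390,390),interpolation=cv2.INTER_CUBIC)
save("hover1.png",np.hstack([a,b]))
E
```

```text
time: 6.25
ee_pos: [0.6049, -0.0326, 0.0892]
tcp_rot: [174.0, 89.9, 178.8]
wrist_force: [-0.6, 0.3, -3.7]
opening: 0.0633
[-3.1 12.2  2.5 80.4 -0.  -7.9] [ 0.60494454 -0.03263449  0.08919566] -4.823377624624555 [-0.61667825  0.2599021  -3.67839152] 0.06330983418178368
```

View pics/hover1.png

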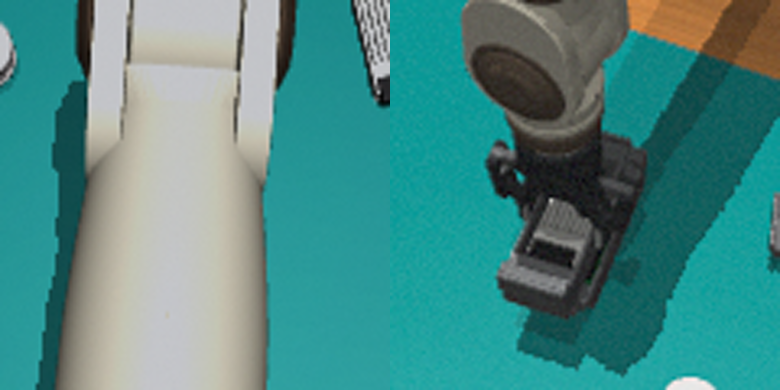

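```bash
python3 - <<'E'
from h import *
c=camera("scene")
a=np.radians(4.9);R=np.array([[np.cos(a),-np.sin(a)],[np.sin(a),np.cos(a)]])
P=[(101,32,50),(101,-32,50),(-85,32,57),(-85,-32,57)]
W=[np.r_[R@np.array(p[:2])+[551.4,-35.9],p[2]]/1000 for p in P]
uv=proj(c,W);print((uv-[120,110])*3.6)
im=cv2.imread("pics/s2.png");
for p in (uv-[120,110])*3.6: cv2.circle(im,tuple(int(v) for v in p),3,(0,0,255),1)
s=im[240:480,340:520];cv2.imwrite("pics/bt.png",cv2.resize(s,None,fx=2.4,fy=2.4,interpolation=cv2.INTER_CUBIC))
E
```

```text
[[429.1288496  443.809503  ]
 [360.86279179 422.77967285]
 [497.89076044 273.49014367]
 [434.24483146 255.56222057]]
```

View pics/bt.png

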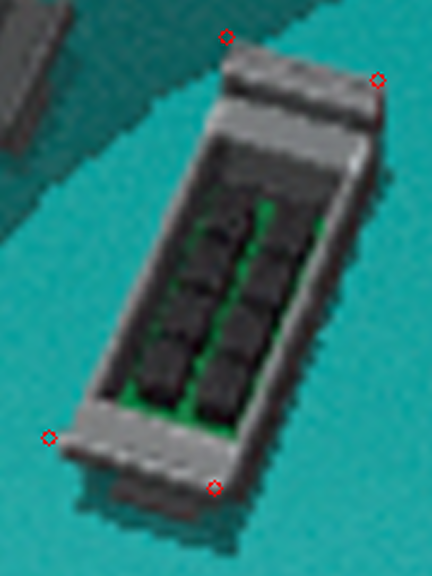

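```bash
python3 - <<'E'
from h import *
C={n:camera(n) for n in("top","scene")}
O=np.array([551.4,-35.9]);a=np.radians(4.9);R=np.array([[np.cos(a),-np.sin(a)],[np.sin(a),np.cos(a)]])
for n in C:
  c=C[n];im=cv2.cvtColor(cv2.imread(f"pics/{n}0.png"),cv2.COLOR_BGR2RGB).astype(np.float32)
  f=cv2.GaussianBlur(im[...,1]-im[...,0],(0,0),.6) # teal: G-R high, grey: 0
  for side in(-32,32):
    L=[]
    for x in np.arange(-66,90,4):
      ys=side+np.arange(-14,14.1,.5)
      W=np.c_[(np.c_[np.full(len(ys),x),ys]@R.T+O),np.full(len(ys),42)]/1000
      uv=proj(c,W).astype(np.float32)
      v=cv2.remap(f,uv[:,0].copy(),uv[:,1].copy(),cv2.INTER_LINEAR).ravel()
      g=np.gradient(v)*np.sign(side);i=g[2:-2].argmax()+2
      w=np.clip(g[i-2:i+3],0,None);L.append((x,(ys[i-2:i+3]*w).sum()/w.sum()))
    L=np.array(L);p=np.polyfit(L[:,0],L[:,1],1);r=L[:,1]-np.polyval(p,L[:,0]);k=abs(r)<2;p=np.polyfit(L[k,0],L[k,1],1)
    print(n,side,"yaw",4.9+np.degrees(p[0]),"y@0",p[1],k.sum(),r[k].std())
E
```

```text
top -32 yaw 4.839761329205688 y@0 -32.20670353519843 39 0.7068864765833731
top 32 yaw 4.382609980931097 y@0 32.42129634522199 11 0.6866895547893048
scene -32 yaw 5.0202228066846235 y@0 -31.822146519915048 39 0.6917920580796804
scene 32 yaw 5.510726215674202 y@0 42.487897744396115 32 0.901471789723859
```

Both views agree on the bottom tray: lateral error under 0.4 mm, yaw 4.9°. The tool can't pitch, so I'll tilt the held tray by letting its rear down on the turned-up edge, so that it pivots in the pads.

```bash
python3 -m jog '12 1 1 0;22 1.3 1.4 0;27 1.3 1.4 0;29 1.3 1.4 0;30 1.3 1.4 0;31 1.3 1.4 0;32 1.3 1.4 0;32 1.3 1.4 0'
```

```text
time: 7.5
ee_pos: [0.607, -0.031, 0.059]
tcp_rot: [-10.5, 90.0, -5.6]
wrist_force: [-3.6, 0.2, 1.7]
opening: 0.0634
```

```bash
python3 -m jog '0.5 0 0 0;1 0 0 0;1.5 0 0 0;2 0 0 0;2.5 0 0 0;3 0 0 0;3 0 0 0;3 0 0 0'
```

```text
time: 8.5
ee_pos: [0.6068, -0.031, 0.0585]
tcp_rot: [-7.8, 89.9, -2.9]
wrist_force: [-13.6, 0.5, 21.6]
opening: 0.0633
```

The tray is touching but the pads hold it too tightly at 40 N (25 N contact force). I'll ease the grip so it can pivot.

```bash
python3 -m jog '0 0 0 0;0 0 0 0;0 0 0 0;0 0 0 0;0 0 0 0;0 0 0 0;0 0 0 0;0 0 0 0' - 20; python3 - <<'E'
from h import *
o=status.get_obs();print(o["torque"],o["wrist_force"])
d=camera("scene");save("tilt.png",cv2.resize(d["color"][160:270,185:295],(500,500),interpolation=cv2.INTER_CUBIC))
E
```

```text
time: 9.5
ee_pos: [0.6068, -0.031, 0.0585]
tcp_rot: [-7.5, 89.9, -2.5]
wrist_force: [-14.0, 0.1, 21.0]
opening: 0.0632
[0.11577878 2.04224672 0.08532927] [-14.02855929   0.05492523  21.03438267]
```

View pics/tilt.png

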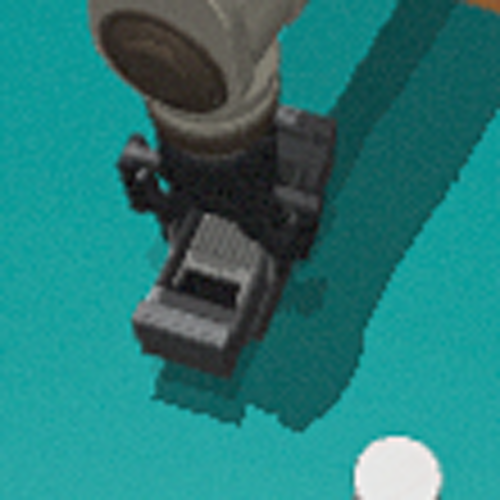

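```bash
python3 -m jog '-8 0 0 0;-8 0 -9 0;-8 0 -18 0;-6 0 -18 0;-4.5 0 -18 0;-3.5 0 -18 0;-2.5 0 -18 0;-2.5 0 -18 0' 0 20;  python3 -m jog '1 0 0 0;1.5 0 0 0;2 0 0 0;2.5 0 0 0;2.5 0 0 0;2.5 0 0 0;2.5 0 0 0;2.5 0 0 0' 0 20
```

```text
time: 10.55
ee_pos: [0.5888, -0.0326, 0.0588]
tcp_rot: [-28.6, 90.0, -23.7]
wrist_force: [-6.0, 0.9, 6.0]
opening: 0.0635
time: 11.55
ee_pos: [0.5884, -0.0326, 0.0569]
tcp_rot: [-86.1, 90.0, -81.1]
wrist_force: [-12.3, 0.8, 11.1]
opening: 0.0632
```

```bash
python3 -m jog '0.5 0 0 0;1 0 0 0;1.5 0 0 0;1.5 0 0 0;1.5 0 0 0;1.5 0 0 0;1.5 0 0 0;1.5 0 0 0' 0 20;python3 - <<'E'
from h import *
o=status.get_obs();print(o["torque"],o["wrist_force"])
d=camera("scene");save("tilt2.png",cv2.resize(d["color"][160:270,185:295],(590,590),interpolation=cv2.INTER_CUBIC))
E
```

```text
time: 12.55
ee_pos: [0.5883, -0.0327, 0.0556]
tcp_rot: [-125.3, 90.0, -120.4]
wrist_force: [-13.3, -0.9, 12.9]
opening: 0.063
[-0.07259367  1.87572673  0.06621187] [-13.32185613  -0.92423533  12.89524622]
```

View pics/tilt2.png

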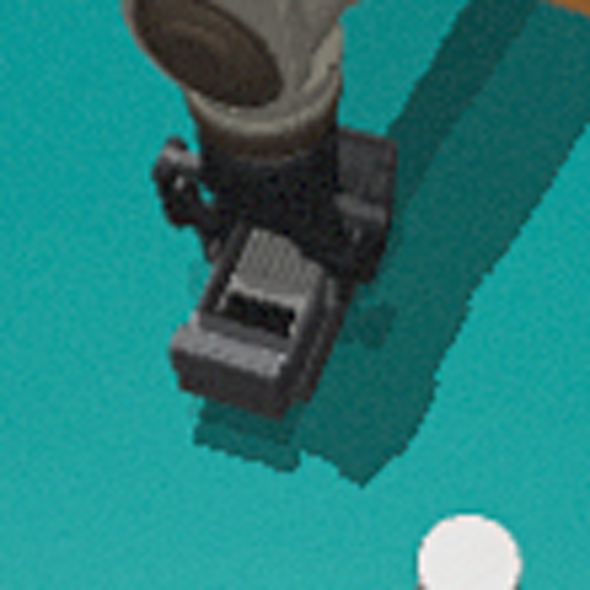

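```bash
python3 -m jog '0.5 0 0 0;1 0 0 0;1 0 0 0;1 0 0 0;1 0 0 0;1 0 0 0;1 0 0 0;1 0 0 0' 0 20
```

```text
time: 13.6
ee_pos: [0.5883, -0.0327, 0.0555]
tcp_rot: [-44.0, 90.0, -39.1]
wrist_force: [-17.7, -0.6, 20.1]
opening: 0.0633
```

The tray is seated at both ends, tilted about 3°, with the TCP at z 0.0555. I'll take the load off and slide towards the slot.

```bash
python3 -m jog '-2 0 0 0;-4 0 0 0;-4.4 0 0 0;-4.4 0 0 0;-4.4 0 -2 0;-4.4 0 -5 0;-4.4 0 -8 0;-4.4 0 -8 0' 0 20
```

```text
time: 14.6
ee_pos: [0.5807, -0.0332, 0.0572]
tcp_rot: [-12.7, 90.0, -7.8]
wrist_force: [-0.1, 0.0, -3.4]
opening: 0.0632
```

```bash
python3 -m jog '0.5 0 0 0;1 0 0 0;1 0 -2 0;1 0 -4 0;1 0 -6 0;1 0 -8 0;1 0 -10 0;1 0 -10 0' 0 20
```

```text
time: 15.6
ee_pos: [0.5708, -0.0341, 0.0562]
tcp_rot: [5.2, 90.0, 10.1]
wrist_force: [-0.1, -0.9, -3.6]
opening: 0.0632
```

```bash
python3 -m jog '0 0 -1 0;0 0 -2 0;0 0 -3 0;0 0 -4 0;0 0 -5 0;0 0 -6 0;0 0 -7 0;0 0 -7 0' 0 20
```

```text
time: 16.6
ee_pos: [0.5639, -0.0347, 0.0562]
tcp_rot: [-135.5, 90.0, -130.6]
wrist_force: [0.4, -0.6, -3.9]
opening: 0.0634
```

```bash
python3 -m jog '0 0 -0.6 0;0 0 -1.2 0;0 0 -1.8 0;0 0 -2.4 0;0 0 -3 0;0 0 -3.5 0;0 0 -4 0;0 0 -4 0' 0 20
```

```text
time: 17.6
ee_pos: [0.5619, -0.0349, 0.057]
tcp_rot: [-0.7, 89.7, 4.2]
wrist_force: [9.3, 0.6, -4.8]
opening: 0.0633
```

The toe meets the back stop (9 N) at the expected place. I'll ease off and let the rear down.

```bash
python3 -m jog '0 0 1 0;1 0 1 0;2 0 1 0;3 0 1 0;4 0 1 0;5 0 1 0;6 0 1 0;6 0 1 0' 0 20
```

```text
time: 18.6
ee_pos: [0.5631, -0.0349, 0.0523]
tcp_rot: [-4.9, 89.7, 0.0]
wrist_force: [8.0, 1.8, 5.3]
opening: 0.0634
```

```bash
python3 -m jog '0.5 0 0 0;1 0 0 0;1.5 0 0 0;2 0 0 0;2.5 0 0 0;3 0 0 0;3 0 0 0;3 0 0 0' 0 20
```

```text
time: 19.6
ee_pos: [0.5636, -0.0349, 0.0507]
tcp_rot: [-4.8, 89.6, 0.2]
wrist_force: [5.1, 0.9, 14.4]
opening: 0.0631
```

```bash
python3 -m jog '0.5 0 0 0;1 0 0 0;1.5 0 0 0;1.5 0 0 0;1.5 0 0 0;1.5 0 0 0;1.5 0 0 0;1.5 0 0 0' 0 20
```

```text
time: 20.6
ee_pos: [0.5637, -0.0349, 0.0507]
tcp_rot: [-4.8, 89.5, 0.1]
wrist_force: [-1.2, 1.8, 25.7]
opening: 0.0634
```

```bash
python3 -m jog '-1 0 0 0;-2 0 0 0;-3 0 0 0;-4 0 0 0;-4 0 0 0;-4 0 0 0;-4 0 0 0;-4 0 0 0' 0 20; python3 -m jog '0 0 0 0;0 0 0 0;0 0 0 0;0 0 0 0;-10 0 0 0;-35 0 0 0;-75 0 0 0;-120 0 0 0' 1 40;python3 - <<'E'
from h import *
o=status.get_obs();print(o["q"].round(1),o["ee_pos"],o["tcp_rot"][0]-o["tcp_rot"][2])
E
```

```text
time: 21.6
ee_pos: [0.5634, -0.0349, 0.0512]
tcp_rot: [-4.6, 89.7, 0.3]
wrist_force: [9.9, 0.3, -0.7]
opening: 0.0634
time: 22.6
ee_pos: [0.5606, -0.0349, 0.1713]
tcp_rot: [169.3, 90.0, 174.2]
wrist_force: [0.7, 1.1, 1.0]
opening: 0.0857
[-3.6  5.8  4.3 88.5  0.  -8.5] [ 0.56062957 -0.03489822  0.17127141] -4.9297439361253055
```

```bash
python3 -m jog '0 30 -9 10;0 65 -19 20;0 100 -29 30;0 138 -40 40;0 176 -51 50;10 214 -62 60;25 250 -73 70;35 276 -80 79.9' 1 40; python3 - <<'E'
from h import *
o=status.get_obs();print(o["q"].round(1),o["ee_pos"],o["tcp_rot"][0]-o["tcp_rot"][2])
c=camera("top");d=camera("scene")
a=cv2.resize(c["color"][95:195,230:330],(390,390),interpolation=cv2.INTER_CUBIC)
b=cv2.resize(d["color"][150:250,185:285],(390,390),interpolation=cv2.INTER_CUBIC)
save("st1.png",np.hstack([a,b]))
def pts(c,O,yaw,z0,u0,v0,n):
  A=np.radians(yaw);R=np.array([[np.cos(A),-np.sin(A)],[np.sin(A),np.cos(A)]])
  P=[(101,32,50),(101,-32,50),(-85,32,57),(-85,-32,57)]
  W=[np.r_[R@np.array(p[:2])+O,p[2]+z0]/1000 for p in P]
  return ((proj(c,W)-[u0,v0]+.5)*3.9-.5).round(0).tolist()
O=np.array([551.4,-35.9])+15*np.array([.9963,.0854])
print(pts(c,O,184.9,42,230,95,0));print(pts(d,O,184.9,42,185,150,0))
E
```

```text
time: 23.6
ee_pos: [0.4568, 0.2345, 0.1349]
tcp_rot: [112.4, 90.0, 37.1]
wrist_force: [-0.2, -0.1, 0.1]
opening: 0.0858
[ 27.2  -0.9  -6.6  84.3   0.  102.4] [0.45684118 0.23447562 0.13492753] 75.25232901262657
[[264.0, 318.0], [173.0, 324.0], [246.0, 52.0], [154.0, 58.0]]
[[217.0, 98.0], [288.0, 117.0], [134.0, 273.0], [211.0, 296.0]]
```

View pics/st1.png

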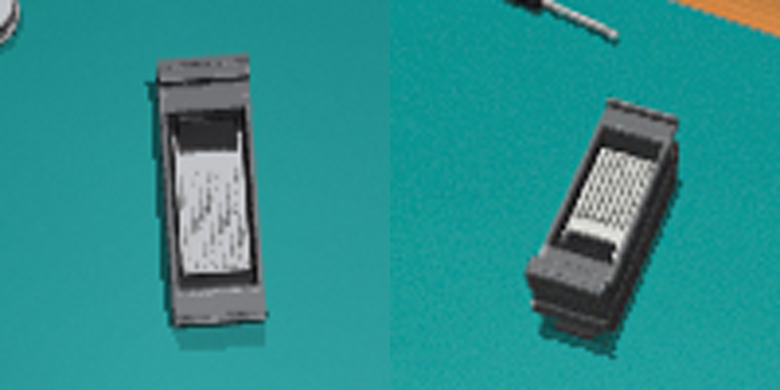

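Both views show the unit tray level, in line and locked, with its corners within about 2 mm of prediction. Next I'll grip the board tray and fit the unit tray's rim.

```bash
python3 -m jog '30 0 1 0;60 0 1 0;90 0 1 0;108 0 1 0;119 0 1 0;124 0 1 0;126.5 0 1 0;126.5 0 1 0' 1 40; python3 -m jog '0 0 0 0;0 0 0 0;0 0 0 0;0 0 0 0;0 0 0 0;0 0 0 0;0 0 0 0;0 0 0 0' 0 40; python3 - <<'E'
from h import *
C={n:camera(n) for n in("top","scene")}
O=np.array([551.4,-35.9])+15*np.array([.9963,.0854]);a=np.radians(4.9);R=np.array([[np.cos(a),-np.sin(a)],[np.sin(a),np.cos(a)]])
for n in C:
  c=C[n];im=c["color"].astype(np.float32)
  f=cv2.GaussianBlur(im[...,1]-im[...,0],(0,0),.6)
  side=-32;L=[]
  for x in np.arange(-66,66,4):
      ys=side+np.arange(-14,14.1,.5)
      W=np.c_[(np.c_[np.full(len(ys),x),ys]@R.T+O),np.full(len(ys),84)]/1000
      uv=proj(c,W).astype(np.float32)
      v=cv2.remap(f,uv[:,0].copy(),uv[:,1].copy(),cv2.INTER_LINEAR).ravel()
      g=np.gradient(v)*np.sign(side);i=g[2:-2].argmax()+2
      w=np.clip(g[i-2:i+3],0,None);L.append((x,(ys[i-2:i+3]*w).sum()/w.sum()))
  L=np.array(L);p=np.polyfit(L[:,0],L[:,1],1);r=L[:,1]-np.polyval(p,L[:,0]);k=abs(r)<2;p=np.polyfit(L[k,0],L[k,1],1)
  print(n,"yaw",4.9+np.degrees(p[0]),"y@0",p[1],k.sum(),r[k].std())
E
```

```text
time: 24.7
ee_pos: [0.4581, 0.2324, 0.0087]
tcp_rot: [101.1, 90.0, 26.1]
wrist_force: [-0.2, 0.4, -0.2]
opening: 0.0856
time: 25.7
ee_pos: [0.4581, 0.2324, 0.0088]
tcp_rot: [103.7, 90.0, 28.7]
wrist_force: [0.1, -0.8, 6.5]
opening: 0.0636
top yaw 4.710329359201442 y@0 -33.3870875968229 33 0.6942985704020836
scene yaw 4.841324229987758 y@0 -32.720247961068154 32 0.7990943889807653
```

```bash
python3 -m jog '-5 0 0 0;-25 0 0 0;-70 0 0 0;-110 0 10 0;-130 -1 35 -10;-132 -2 70 -20;-132 -2 105 -30;-132 -2 140 -40' 0 40; python3 - <<'E'
from h import *
o=status.get_obs();p=o["ee_pos"]*1000;a=np.radians(o["tcp_rot"][0]-o["tcp_rot"][2])
D=np.array([527.6,-38.85])-p[:2];print(p,np.degrees(a)%360,o["wrist_force"],"y",D@[np.sin(a),np.cos(a)],"z",D@[np.cos(a),-np.sin(a)])
E
```

```text
time: 26.8
ee_pos: [0.4922, 0.0954, 0.14]
tcp_rot: [-128.6, 90.0, -163.2]
wrist_force: [-0.4, -0.5, -2.7]
opening: 0.0634
[492.15366656  95.37496633 140.00288176] 34.632575480044295 [-0.384585   -0.48201384 -2.65484932] y -90.29753520493412 z 105.44732939632544
```

```bash
python3 -m jog '0 -16 19 -8;0 -34 40 -17;0 -52 61 -26;0 -68 80 -34;0 -80 94 -38;0 -88 103 -39.8;0 -90.3 105.4 -39.8;0 -90.3 105.4 -39.8' 0 40; python3 - <<'E'
from h import *
o=status.get_obs();p=o["ee_pos"]*1000;a=np.radians(o["tcp_rot"][0]-o["tcp_rot"][2])
D=np.array([527.6,-38.85])-p[:2];print(p,np.degrees(a)%360,o["wrist_force"],"y",D@[np.sin(a),np.cos(a)],"z",D@[np.cos(a),-np.sin(a)])
E
```

```text
time: 27.8
ee_pos: [0.5266, -0.0378, 0.14]
tcp_rot: [162.4, 90.0, 167.2]
wrist_force: [-0.6, 0.2, -2.6]
opening: 0.0635
[526.6255223  -37.82012789 139.99601318] 355.22591022243034 [-0.62146356  0.22031601 -2.577413  ] y -1.107402117426023 z 0.8853834699040867
```

```bash
python3 -m jog '15 -1.1 0.9 0;27 -1.1 0.9 0;34 -1.1 0.9 0;37 -1.1 0.9 0;39 -1.1 0.9 0;40.5 -1.1 0.9 0;42 -1.1 0.9 0;43 -1.1 0.9 0' 0 20; python3 -m jog '0.5 0 0 0;1 0 0 0;1.5 0 0 0;2 0 0 0;2.5 0 0 0;3 0 0 0;3 0 0 0;3 0 0 0' 0 20
```

```text
time: 28.8
ee_pos: [0.5289, -0.039, 0.099]
tcp_rot: [-6.4, 89.8, -1.5]
wrist_force: [1.8, 0.7, 8.1]
opening: 0.0635
time: 29.8
ee_pos: [0.5298, -0.0389, 0.0974]
tcp_rot: [-6.0, 89.6, -1.2]
wrist_force: [0.9, 0.5, 14.3]
opening: 0.0631
```

```bash
python3 -m jog '0.7 0 0 0;1.4 0 0 0;1.4 0 0 0;1.4 0 0 0;1.4 0 0 0;1.4 0 0 0;1.4 0 0 0;1.4 0 0 0' 0 20
```

```text
time: 30.8
ee_pos: [0.5299, -0.039, 0.0974]
tcp_rot: [-6.4, 89.6, -1.6]
wrist_force: [-3.6, 0.6, 24.4]
opening: 0.0634
```

```bash
python3 -m jog '-2 0 0 0;-4 0 0 0;-5 0 0 0;-5 0 2 0;-5 0 4 0;-5 0 6 0;-5 0 8 0;-5 0 8 0' 0 20
```

```text
time: 31.8
ee_pos: [0.5359, -0.0382, 0.0976]
tcp_rot: [166.3, 90.0, 171.1]
wrist_force: [-0.2, 0.4, -3.3]
opening: 0.0635
```

```bash
python3 -m jog '-0.7 0 0 0;-0.7 0 1 0;-0.7 0 3 0;-0.7 0 5 0;-0.7 0 7 0;-0.7 0 9 0;-0.7 0 10 0;-0.7 0 10 0' 0 20
```

```text
time: 32.8
ee_pos: [0.5458, -0.0374, 0.0985]
tcp_rot: [-151.4, 90.0, -146.5]
wrist_force: [0.2, 0.4, -2.4]
opening: 0.0634
```

```bash
python3 -m jog '0 0 1 0;0 0 2 0;0 0 3 0;0 0 4 0;0 0 5 0;0 0 5 0;0 0 5 0;0 0 5 0' 0 20
```

```text
time: 33.8
ee_pos: [0.5507, -0.037, 0.0985]
tcp_rot: [161.1, 90.0, 165.9]
wrist_force: [0.4, -0.3, -3.4]
opening: 0.0637
```

```bash
python3 -m jog '0 0 1 0;0 0 2 0;0 0 3 0;0 0 4 0;0 0 4.7 0;0 0 5.3 0;0 0 6 0;0 0 6 0' 0 20
```

```text
time: 34.8
ee_pos: [0.5567, -0.0365, 0.0985]
tcp_rot: [168.7, 90.0, 173.5]
wrist_force: [0.4, 0.3, -3.2]
opening: 0.0632
```

```bash
python3 -m jog '0 0 0.6 0;0 0 1.2 0;0 0 1.8 0;0 0 2.4 0;0 0 3 0;0 0 3.5 0;0 0 4 0;0 0 4 0' 0 20
```

```text
time: 35.8
ee_pos: [0.5593, -0.0363, 0.0984]
tcp_rot: [178.8, 89.8, -176.4]
wrist_force: [-12.0, -1.6, 3.5]
opening: 0.0635
```

```bash
python3 -m jog '0 0 -1 0;1 0 -1 0;2 0 -1 0;3 0 -1 0;4 0 -1 0;5 0 -1 0;6 0 -1 0;6 0 -1 0' 0 20
```

```text
time: 36.8
ee_pos: [0.5582, -0.0363, 0.0936]
tcp_rot: [178.9, 89.9, -176.3]
wrist_force: [-16.7, 0.1, 11.4]
opening: 0.0634
```

```bash
python3 -m jog '0.5 0 0 0;1 0 0 0;1.5 0 0 0;2 0 0 0;2.5 0 0 0;3 0 0 0;3 0 0 0;3 0 0 0' 0 20
```

```text
time: 37.8
ee_pos: [0.5575, -0.0364, 0.0924]
tcp_rot: [-175.7, 89.9, -170.9]
wrist_force: [-26.7, -0.1, 26.0]
opening: 0.0635
```

```bash
python3 -m jog '-1 0 -1 0;-2 0 -2 0;-3 0 -3 0;-4 0 -3 0;-4 0 -3 0;-4 0 -3 0;-4 0 -3 0;-4 0 -3 0' 0 20; python3 - <<'E'
from h import *
d=camera("scene")
b=cv2.resize(d["color"][150:250,185:285],(590,590),interpolation=cv2.INTER_CUBIC)
save("st2.png",b)
E
```

```text
time: 38.8
ee_pos: [0.5567, -0.0365, 0.0934]
tcp_rot: [158.6, 90.0, 163.4]
wrist_force: [-0.3, 0.0, -3.0]
opening: 0.0635
```

View pics/st2.png

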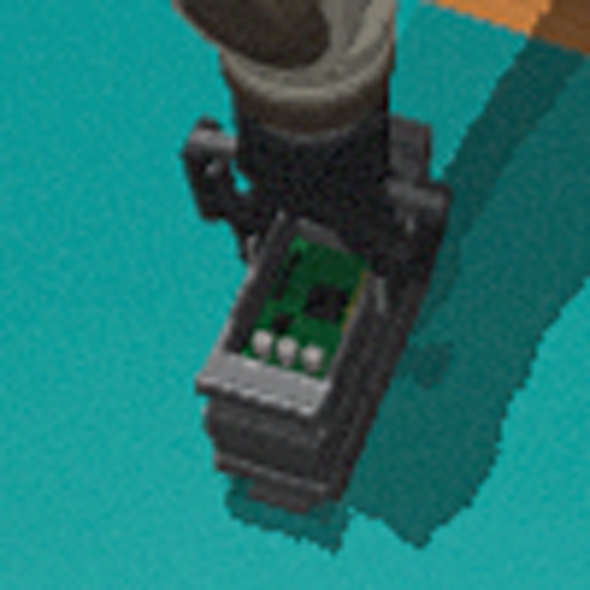

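```bash
python3 -m jog '0.5 0 0 0;1 0 0 0;1.5 0 0 0;2 0 0 0;2.5 0 0 0;2.5 0 0 0;2.5 0 0 0;2.5 0 0 0' 0 20
```

```text
time: 39.85
ee_pos: [0.5566, -0.0365, 0.0924]
tcp_rot: [-10.1, 89.9, -5.2]
wrist_force: [-7.2, 0.5, 10.3]
opening: 0.0634
```

```bash
python3 -m jog '-0.5 0 -0.3 0;-1 0 -0.6 0;-1.4 0 -0.6 0;-1.4 0 -0.6 0;-1.4 0 -0.6 0;-1.4 0 -0.6 0;-1.4 0 -0.6 0;-1.4 0 -0.6 0' 0 20; python3 -m jog '0 0 0 0;0 0 0 0;0 0 0 0;0 0 0 0;-10 0 0 0;-35 0 0 0;-75 0 0 0;-120 0 0 0' 1 40
```

```text
time: 40.85
ee_pos: [0.5563, -0.0366, 0.0925]
tcp_rot: [-14.9, 90.0, -10.0]
wrist_force: [2.9, 0.2, 0.9]
opening: 0.0637
time: 41.85
ee_pos: [0.5558, -0.0365, 0.214]
tcp_rot: [168.6, 90.0, 173.4]
wrist_force: [1.2, 0.5, 0.2]
opening: 0.0854
```

```bash
python3 -m jog '0 40 0 0;0 80 0 0;0 120 0 0;0 165 0 0;0 210 0 0;0 250 0 0;0 275 0 0;0 280 0 0' 1 40; python3 - <<'E'
from h import *
c=camera("top");d=camera("scene")
a=cv2.resize(c["color"][95:195,230:330],(390,390),interpolation=cv2.INTER_CUBIC)
b=cv2.resize(d["color"][150:250,185:285],(390,390),interpolation=cv2.INTER_CUBIC)
def pts(c,O,yaw,z0,u0,v0):
  A=np.radians(yaw);R=np.array([[np.cos(A),-np.sin(A)],[np.sin(A),np.cos(A)]])
  P=[(101,32,50),(101,-32,50),(-85,32,57),(-85,-32,57)]
  W=[np.r_[R@np.array(p[:2])+O,p[2]+z0]/1000 for p in P]
  return ((proj(c,W)-[u0,v0]+.5)*3.9-.5).round(0)
O=np.array([551.4,-35.9])+np.array([.0854,-.9963])
for im,cc,u,v in((a,c,230,95),(b,d,185,150)):
  for p in pts(cc,O,4.85,84,u,v): cv2.circle(im,tuple(int(k) for k in p),4,(255,0,0),1)
save("st3.png",np.hstack([a,b]))
E
```

```text
time: 42.85
ee_pos: [0.5323, 0.2438, 0.2129]
tcp_rot: [23.7, 90.0, 28.6]
wrist_force: [0.5, -0.8, -0.9]
opening: 0.0856
```

View pics/st3.png

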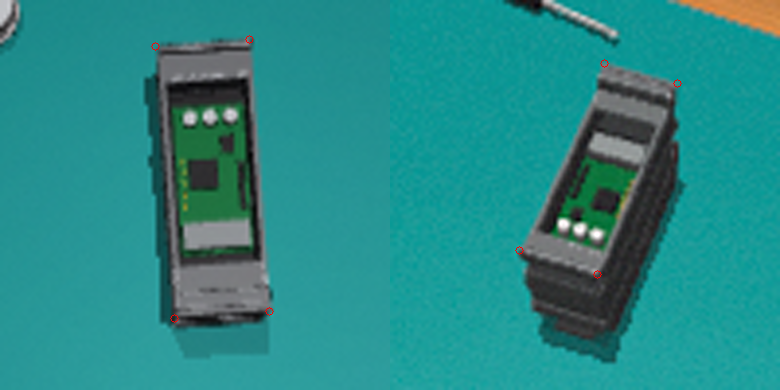

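Both views show the board tray on top, caps at the far end, catch nearest the robot and in line. One last numeric check: fit the rim on both views and look for moved bystanders.

```bash
python3 - <<'E'
from h import *
C={n:camera(n) for n in("top","scene")}
O=np.array([551.4,-35.9]);a=np.radians(4.9);R=np.array([[np.cos(a),-np.sin(a)],[np.sin(a),np.cos(a)]])
for n in C:
  c=C[n];im=c["color"].astype(np.float32);f=cv2.GaussianBlur(im[...,1]-im[...,0],(0,0),.6)
  def prof(P,ax):
    uv=proj(c,np.c_[P[:,:2]@R.T+O,P[:,2]]/1000).astype(np.float32)
    v=cv2.remap(f,uv[:,0].copy(),uv[:,1].copy(),cv2.INTER_LINEAR).ravel()
    g=-np.gradient(v);i=g[2:-2].argmax()+2;w=np.clip(g[i-2:i+3],0,None);return (ax[i-2:i+3]*w).sum()/w.sum()
  ys=-32+np.arange(-14,14.1,.5)
  L=np.array([(x,prof(np.c_[np.full(len(ys),x),ys,np.full(len(ys),126)],ys)) for x in range(-46,90,4)])
  p=np.polyfit(L[:,0],L[:,1],1);k=abs(L[:,1]-np.polyval(p,L[:,0]))<2;p=np.polyfit(L[k,0],L[k,1],1)
  print(n,"rim yaw",4.9+np.degrees(p[0]),"y",p[1],k.sum(),"ends",np.polyval(p,[-46,88]))
  old=cv2.cvtColor(cv2.imread(f"pics/{n}0.png"),cv2.COLOR_BGR2RGB)
  m=(cv2.absdiff(old,c["color"]).max(2)>70).astype(np.uint8);m=cv2.morphologyEx(m,cv2.MORPH_OPEN,np.ones((3,3),np.uint8))
  print([tuple(s) for s in cv2.connectedComponentsWithStats(m)[2][1:] if s[4]>25])
print(status.get_obs()["time"])
E
```

```text
top rim yaw 5.0360760444089445 y -34.464058324915285 34 ends [-34.57330718 -34.25506052]
[(np.int32(71), np.int32(68), np.int32(201), np.int32(270), np.int32(21563)), (np.int32(272), np.int32(107), np.int32(14), np.int32(5), np.int32(62)), (np.int32(287), np.int32(106), np.int32(7), np.int32(5), np.int32(33)), (np.int32(273), np.int32(115), np.int32(23), np.int32(21), np.int32(208)), (np.int32(293), np.int32(137), np.int32(4), np.int32(13), np.int32(41)), (np.int32(277), np.int32(151), np.int32(21), np.int32(11), np.int32(138)), (np.int32(320), np.int32(150), np.int32(67), np.int32(27), np.int32(1322)), (np.int32(207), np.int32(162), np.int32(17), np.int32(22), np.int32(161)), (np.int32(66), np.int32(292), np.int32(47), np.int32(17), np.int32(304)), (np.int32(34), np.int32(305), np.int32(34), np.int32(21), np.int32(496)), (np.int32(242), np.int32(308), np.int32(7), np.int32(5), np.int32(28)), (np.int32(187), np.int32(328), np.int32(99), np.int32(56), np.int32(3764)), (np.int32(273), np.int32(330), np.int32(10), np.int32(10), np.int32(75)), (np.int32(295), np.int32(335), np.int32(17),
[... 1348 characters left out ...]
p.int32(4), np.int32(42)), (np.int32(406), np.int32(161), np.int32(56), np.int32(45), np.int32(918)), (np.int32(167), np.int32(162), np.int32(56), np.int32(35), np.int32(1140)), (np.int32(219), np.int32(167), np.int32(39), np.int32(65), np.int32(733)), (np.int32(360), np.int32(192), np.int32(5), np.int32(6), np.int32(28)), (np.int32(297), np.int32(200), np.int32(18), np.int32(25), np.int32(274)), (np.int32(343), np.int32(206), np.int32(12), np.int32(24), np.int32(226)), (np.int32(333), np.int32(209), np.int32(5), np.int32(12), np.int32(58)), (np.int32(230), np.int32(213), np.int32(10), np.int32(6), np.int32(46)), (np.int32(317), np.int32(226), np.int32(26), np.int32(9), np.int32(134))]
43.05
```

```bash
python3 -c "
from workcell import bot;print(bot.job_done())"
```

```text
the job is handed in; nothing more can be done
None
```

I stacked the unit tray on the bottom tray, turned end for end, then the board tray on the unit tray, turned again, and handed the job in at about 43 s. Each tray was tilted about 3° on the turned-up edge below it. I slid its toe in until it met the back stop (9 N and 12 N), then let its rear down until it seated.

**Checks that agreed**
- **Height:** the gripper stopped at the expected level both times, 50.7 mm for the unit tray and 92.4 mm for the board tray.
- **Line:** fitted to the top rim at its expected height of 126 mm, both cameras give a yaw of 4.8 to 5.0° against 4.9° for the bottom tray. The top tray sits about 2 mm to one side, inside the slot play.
- **Bystanders:** comparing the pictures before and after showed no change at the tools and parts in clear view. Parts of both views were affected by the arm and its shadow, so I could not check those parts this way. The robot was well clear of the stack at hand-in.

**Checks that disagreed or went less well**
- **Board tray stop:** the toe met the stop about 4 mm later than I had estimated, and I did not trace the cause.
- **Corner positions:** corners judged by eye in the scene view sat about 2 pixels below the prediction. The rim fit did not show this offset.
- **Push forces:** while tilting and letting down, the wrist force was mostly under 27 N. It briefly read about 27 N sideways and 26 N upward when I seated the board tray, and I backed off before releasing it.

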